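Sort toy gears into trays and slide one under the magnifier

TASK

A toy's gearbox lies in pieces on the repair table: set each of the three toothed white gears flat, sleeve up, in the grey tray of its own size rank (biggest gear in the biggest tray, middle in middle, smallest in smallest), and leave the bobbin, the toy wheel and the dome cap where they lie. Once all three gears are in, take the biggest tray by its grip post, with its gear aboard, and slide it in under the low magnifier from the side facing the robot, so that its dish stands on the table squarely and centrally under the lens.

Things in the scene. Friction and masses are not known exactly. Their poses are not given: they have to be found in the camera images.
- gear_l: Biggest toothed gear, white plastic, lying flat: toothed disc 56 mm across the tips and 10 mm thick, with a round sleeve 12 mm across standing up from its middle to 32 mm above the underside (the grip, bare from 10 to 32 mm). About 30 g. Origin: centre of the underside; z up.
- gear_m: Middle toothed gear, white plastic, lying flat: toothed disc 40 mm across the tips and 10 mm thick, with a round sleeve 12 mm across standing up from its middle to 32 mm above the underside (the grip, bare from 10 to 32 mm). About 22 g. Origin: centre of the underside; z up.
- gear_s: Smallest toothed gear, white plastic, lying flat: toothed disc 26 mm across the tips and 10 mm thick, with a round sleeve 12 mm across standing up from its middle to 32 mm above the underside (the grip, bare from 10 to 32 mm). About 14 g. Origin: centre of the underside; z up.
- tray_l: Biggest grey plastic tray, loose, 100 g: square open dish 82 mm outside, 76 mm inside, 12 mm high, floor and walls 3 mm; a tongue (4 mm thick) runs 60 mm out to -x, on it an upright grip post centred at x = -91 mm, y = 0 (20 mm along x, 14 mm along y, top at 38 mm). Origin: underside, middle of the dish; x from post to dish, z up. Post towards the robot.
- tray_m: Middle grey plastic tray, loose, 80 g: square open dish 66 mm outside, 60 mm inside, 12 mm high, floor and walls 3 mm; a tongue (4 mm thick) runs 60 mm out to -x, on it an upright grip post centred at x = -83 mm, y = 0 (20 mm along x, 14 mm along y, top at 38 mm). Origin: underside, middle of the dish; x from post to dish, z up.
- tray_s: Smallest grey plastic tray, loose, 60 g: square open dish 52 mm outside, 46 mm inside, 12 mm high, floor and walls 3 mm; a tongue (4 mm thick) runs 60 mm out to -x, on it an upright grip post centred at x = -76 mm, y = 0 (20 mm along x, 14 mm along y, top at 38 mm). Origin: underside, middle of the dish; x from post to dish, z up.
- lamp: Low bench magnifier, fixed: flat grey plate with square clear lens, 100 mm along x, 150 mm along y, underside 48 mm and top 61 mm above the table, on four 10 mm legs at x = +-44 mm, y = +-70 mm (130 mm free between them). Open at the front (-x, towards the robot). Origin: on the table below the lens's middle; x from front to back, z up.
- bobbin: Bystander: white plastic bobbin, two smooth flanges 30 mm across, 28 mm high, no teeth, standing. Origin: centre of the underside. Leave it.
- wheel: Bystander: toy wheel with black tyre and white hub cap, 40 mm across, 16 mm thick, lying flat. Origin: centre of the underside. Leave it.
- dome: Bystander: smooth white dome cap, 40 mm across, 20 mm high. Origin: centre of the underside. Leave it.
Mind the look-alikes: they are no part of the job. What is shaped like the gear_s but brown is not meant. Leave any red look-alike of the gear_l alone.

How it is judged:
By the outcome, as a careful person would: the job done as asked, in the order asked, and still so for the second after the job is handed in, with the robot touching nothing.
It also fails if it takes over 120 s, if anything falls off the work surface, if the arm or the gripper's body presses on something with over 40 N, if the wrist force passes 120 N, or if a joint passes its speed limit or range.

ROBOT

A 6-joint arm with a two-finger parallel gripper is mounted at the origin on the work surface. World frame = base frame: x ahead of the robot, y to its left, z up, the work surface at z = 0. Lengths are in mm, angles in rad, forces in N, time in s.
With the tool pointing down it reaches from about 350 to 775 mm from the base axis. Payload 7.3 kg.
Tool frame: the origin (TCP) lies on the mounting face of the last link; the fingertips stand 178 mm ahead of it and the grasp point (between the pads) lies 159 mm ahead of it; z points along the fingers, y is the line along which they close (so a half turn about z gives the same grasp; the last joint's range is limited). The gripper opens to 92 mm and grips with 3 to 60 N. Pads are 19 mm wide; open, the fingers measure 130 mm over their backs; the gripper's body (75 mm by 190 mm) begins 47 mm behind the grasp point.
Start: joints at [-1.335, 0.342, 1.524, -0, 1.275, -0.146], TCP at [195.63, -487.193, 404.741] pointing down, gripper open.
Joint ranges: [-2.53, 2.53], [-0.77, 2.02], [0.04, 2.7], [-1, 4.14], [0.28, 2.66], [-3.11, 3.11]. Speed limits (rad/s): [2.57, 2.57, 3.14, 3.14, 3.14, 3.14].

INTERFACE

Orientations are given as [roll, pitch, yaw] about the fixed x, y, z axes, in that order (R = Rz(yaw) Ry(pitch) Rx(roll)).
In Python, from plant import bot, vision gives the robot as it stands. The module is installed in compiled form; this text tells all that it offers.
- The arm moves only by the tool creep_tool, called after ">>>" as a command line: name --argument value ..., lists and objects as JSON in quotes. Schema: {"type":"object","properties":{"deltas":{"type":"array","items":{"type":"object","properties":{"finger_gap":{"type":"number"},"trans":{"type":"array","items":{"type":"number"},"minItems":3,"maxItems":3},"yaw":{"type":"number"}},"additionalProperties":false,"required":["finger_gap"]},"minItems":1,"maxItems":5},"only":{"type":"string"},"quiet":{"type":"boolean"},"lines":{"type":"string"}},"required":["deltas"],"additionalProperties":false}. deltas is a list of rows, 1 to 5 of them, each an object with the fields finger_gap (the finger opening in mm), trans (a list: dx, dy, dz in fractions of the full range, 1 being 800 mm), yaw (a turn about the tool's z in shares of pi rad (1.0 is pi rad)); a field left out counts as zero (the opening has to be given); each row is the pose to reach, as a shift and turn from the pose commanded when the call began, along the tool's axes at that moment; what a row does not reach only later rows make up. A row lasts 1/8 s, in which the tool goes at most 62.5 mm and 0.188 rad, less where a joint would pass 70% of its speed; a pose out of reach is approached as far as the arm can. The fingers move at their own pace and stop on an object; the grip force is fixed at half the most. Time passes only in rows, so rows that do not move let the fingers close. The tool returns the time, the measured TCP pose, the force, the opening and the grip force at its end. only (a regular expression) keeps the lines of the reply that match it, lines (a string "A,B") keeps lines A to B, and quiet returns only ok. Shift and turn numbers lie between -1 and 1, and a call with a number outside is refused. Input that does not fit is refused with a message, and nothing moves.
- bot.get_obs(): the state, without advancing time (a new reading comes with each control period).
- vision.capture(name): name is "side" or "top"; returns a dict with "color" (420x560x3 uint8, red, green, blue), "K" (3x3 intrinsics, pixels), "R" (3x3) and "t" (3): a world point X has camera coordinates R X + t. Camera axes: x right, y down, z forward; pixel columns grow to the right and rows downward; lengths in mm; the calibration is good to about 2 mm. A picture is of the moment at which its call begins. There is no depth.
- bot.close_job(): hands the job in; it is judged then, once.
The state is a dict: "time": time; "joint_positions": joint angles; "dq": joint speeds; "tau": joint torques, N m; "tool_pos": TCP position; "tcp_rot": TCP orientation; "contact_force": force on the tool from outside, world axes, zero at the start; "moment": the same for the moment, N m; "grip_width": finger opening in mm; "finger_force": force on a finger pad.
Only numpy, scipy, OpenCV 4.12 (cv2) and the standard library are available. Lean on these libraries where they do the work, as an engineer would, in place of code of your own. Each camera call takes 0.05 s, during which the arm holds its last target. There are 200 camera calls.

## Working session

There is one attempt and no reset: what is moved stays moved. The work goes in short steps, Python scripts to look and compute and a tool call to move; the robot and the scene stay as the last step left them, time stands still between calls to the robot, and variables do not carry over. Pictures are saved under pics/ and viewed, at most 14 in all, crops included, and the job is handed in when it is done.

```bash
mkdir -p pics
```

Create h.py:
```python
import numpy as np, cv2
from plant import bot, vision
def snap(n,f):
    c=vision.capture(n); cv2.imwrite('pics/'+f,cv2.cvtColor(c['color'],cv2.COLOR_RGB2BGR)); np.savez('pics/'+f[:-4],**c); return c
def px2w(c,u,v,z):
    K,R,t=c['K'],c['R'],c['t']; d=R.T@np.linalg.solve(K,[u,v,1.]); o=-R.T@t
    return o+d*(z-o[2])/d[2]
def w2px(c,X):
    p=c['K']@(c['R']@np.array(X,float)+c['t']); return p[:2]/p[2]
def crop(f,x0,y0,x1,y1,s,o):
    i=cv2.imread('pics/'+f)[y0:y1,x0:x1]; cv2.imwrite('pics/'+o,cv2.resize(i,None,fx=s,fy=s,interpolation=cv2.INTER_CUBIC))
```

Run:
```python
from h import *
for n in('top','side'):
    c=snap(n,n+'0.png'); print(n,c['K'].round(1).tolist(),(-c['R'].T@c['t']).round(),c['R'].round(2).tolist())
print(bot.get_obs())
```

```text
top [[502.1, 0.0, 274.7], [0.0, 502.1, 205.4], [0.0, 0.0, 1.0]] [ 307.    3. 1174.] [[-0.01, -1.0, 0.0], [-0.99, 0.01, -0.17], [0.17, -0.0, -0.99]]
side [[402.7, 0.0, 274.1], [0.0, 402.7, 210.1], [0.0, 0.0, 1.0]] [ 425. -715.  504.] [[1.0, -0.1, -0.02], [-0.07, -0.54, -0.84], [0.07, 0.83, -0.55]]
{'time': 0.1, 'joint_positions': array([-1.33499601e+00,  3.42631267e-01,  1.52490436e+00,  1.58956537e-05,
        1.27539878e+00, -1.45962258e-01]), 'dq': array([ 0.00012662, -0.00079282, -0.00066865, -0.00032453,  0.00103067,
       -0.00083259]), 'tau': array([ 1.56935519e-03, -4.32004344e+01, -2.44693798e+01,  7.19295605e-02,
        5.25985903e-02, -5.16290925e-05]), 'tool_pos': array([ 195.60534295, -487.0719965 ,  404.13158427]), 'tcp_rot': array([-3.14026738e+00, -2.10189661e-04,  3.81757799e-01]), 'contact_force': array([0.42916247, 0.30186581, 1.37757974]), 'moment': array([0.00099849, 0.01692453, 0.01035278]), 'finger_force': 0.0, 'grip_width': 91.57956883274151}
```

View pics/top0.png

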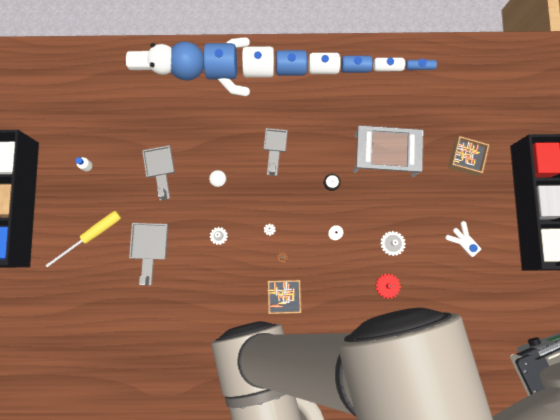

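View pics/side0.png

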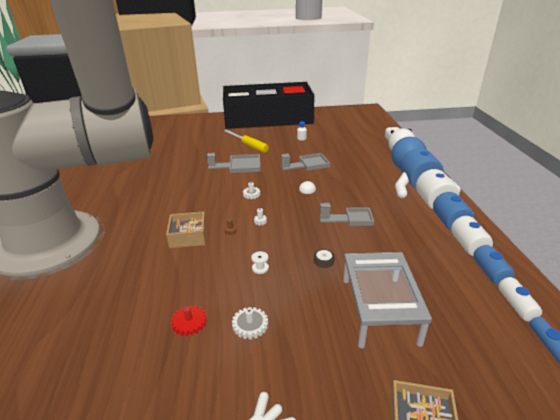

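Top view: the big white gear is at (393,243) and its red look-alike at (388,286). The middle gear is at (219,236). The small white gear is at (270,230) and its brown look-alike at (282,257). The bobbin (336,233) is smooth, the dome is at (218,178) and the wheel at (332,182). The trays are L (149,241), M (158,161) and S (276,140), and the lamp is at (390,149). The white toothed gears fit the description; I'll confirm with enlarged crops.

Run:
```python
from h import *
crop('top0.png',125,120,285,290,3.5,'cA.png'); crop('top0.png',255,120,435,300,3.3,'cB.png')
```

```text
(no output)
```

View pics/cA.png

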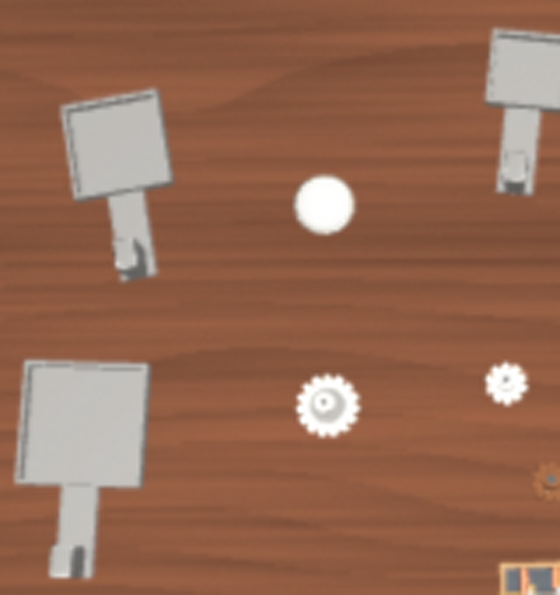

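View pics/cB.png

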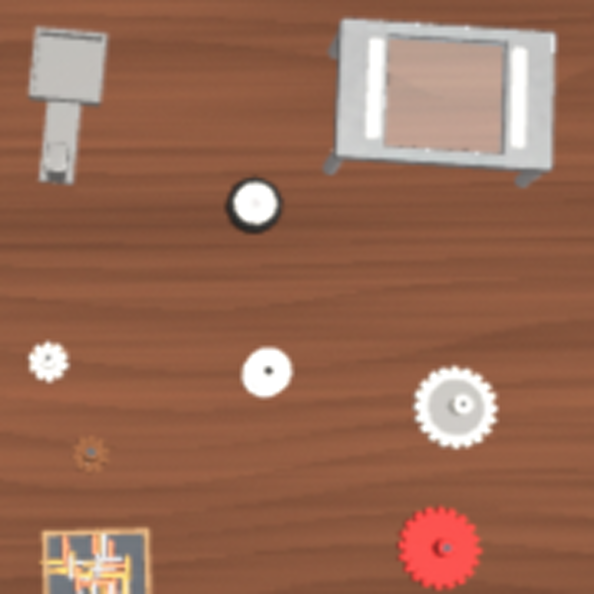

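Confirmed: the three white toothed discs are gears L, M and S. The red and brown look-alikes and the smooth bobbin, dome and wheel are clear to tell apart.

Create m.py:
```python
from h import *
c=dict(np.load('pics/top0.npz'))
A=lambda p:(p[0]/3.5+125-.36,p[1]/3.5+120-.36); B=lambda p:(p[0]/3.3+255-.35,p[1]/3.3+120-.35)
def quad(n,f,ps,z):
    w=np.array([px2w(c,*f(p),z) for p in ps])[:,:2]; TL,TR,BR,BL=w
    fx=(TL+TR-BR-BL)/2; ly=(TL+BL-TR-BR)/2
    print(n,'cen',w.mean(0).round(1),'lenx %.1f leny %.1f'%(np.hypot(*fx),np.hypot(*ly)),'yaw %.3f %.3f'%(np.arctan2(fx[1],fx[0]),np.arctan2(-ly[0],ly[1])))
quad('L',A,[(24,361),(149,364),(140,487),(14,483)],12)
quad('M',A,[(61,106),(157,90),(172,184),(75,200)],12)
quad('S',B,[(36,27),(107,34),(101,104),(28,99)],12)
quad('lamp',B,[(342,19),(555,33),(552,171),(335,158)],61)
for n,f,d,s in(('gm',A,(328,405.5),(323,402)),('gs',A,(506,384),(506,379)),('gsB',B,(48,361.5),(48,357)),('gl',B,(456,407),(463,405))):
    print(n,'disc',px2w(c,*f(d),10).round(1),'sleeve',px2w(c,*f(s),32).round(1))
for n,p,z in(('bob',(267,371),28),('wheel',(256,203),16)): print(n,px2w(c,*B(p),z).round(1))
print('dome',px2w(c,*A((325,205)),5).round(1))
# side check of sleeves
s=dict(np.load('pics/side0.npz'))
for n,p in(('gl',(250,312)),('gm',(251.5,184.5)),('gs',(260,210))): print(n,'side sleeve top',px2w(s,*p,32).round(1))
```

```bash
python3 m.py
```

Run:
```python
from h import *
crop('side0.png',170,140,440,350,2.9,'sA.png')
```

```text
L cen [425.8 295.2] lenx 81.5 leny 83.3 yaw -0.044 -0.037
M cen [616. 278.] lenx 67.1 leny 66.3 yaw 0.177 0.161
S cen [666.3  -2.5] lenx 53.9 leny 52.6 yaw -0.104 -0.096
lamp cen [ 627.9 -264.8] lenx 99.9 leny 149.4 yaw -0.083 -0.074
gm disc [436.4 132.3  10. ] sleeve [436.3 133.1  32. ]
gs disc [449.7  13.7  10. ] sleeve [450.3  13.5  32. ]
gsB disc [450.1  13.8  10. ] sleeve [450.5  13.5  32. ]
gl disc [ 415.1 -273.2   10. ] sleeve [ 414.4 -272.9   32. ]
bob [ 439.8 -138.7   28. ]
wheel [ 562.  -135.9   16. ]
dome [574.2 136.2   5. ]
gl side sleeve top [ 418.3 -278.5   32. ]
gm side sleeve top [440.2 119.7  32. ]
gs side sleeve top [452.9   6.7  32. ]
```

View pics/sA.png

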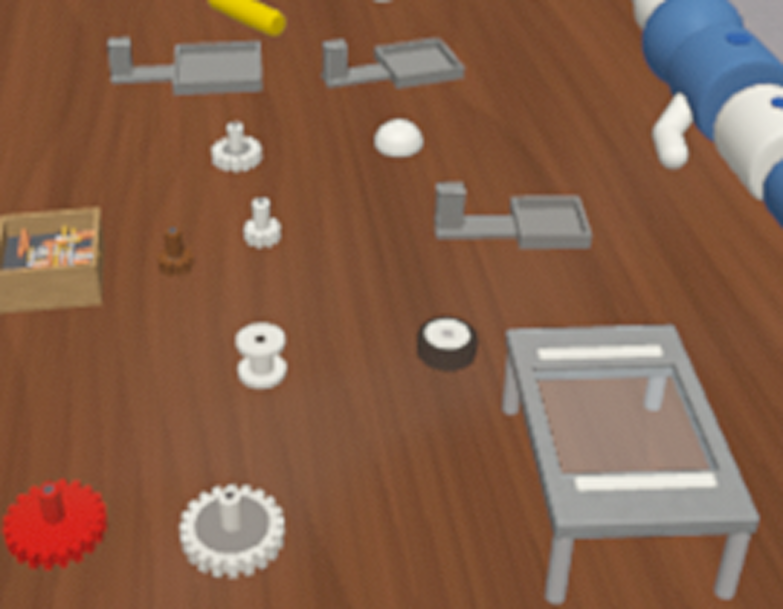

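Create go.py:
```python
import sys
from h import *
from scipy.spatial.transform import Rotation as Ro
a=[float(v) for v in sys.argv[1:5]]   # x y z yaw
o=bot.get_obs(); R=Ro.from_euler('xyz',o['tcp_rot']).as_matrix()
print('t%.2f'%o['time'],'tool d',(R.T@(np.array(a[:3])-o['tool_pos'])).round(1),'turn',round(o['tcp_rot'][2]-a[3],3),'q',o['joint_positions'].round(2))
```

```bash
python3 go.py 414.6 -273 240 0
```

```text
t0.10 tool d [ 282.9 -116.9  164.3] turn 0.382 q [-1.33  0.34  1.52  0.    1.28 -0.15]
```

The rows are not in the units I measure in: shifts go in shares of 800 mm and turns go in shares of pi rad. I convert before sending: 283 mm is 0.3538, 226 mm is 0.2825, 0.382 rad is 0.1216.

>>> creep_tool --deltas '[{"finger_gap":92, "trans":[0.0713, -0.0288, 0.0413], "yaw":0.0255}, {"finger_gap":70, "trans":[0.1413, -0.0588, 0.0825], "yaw":0.0509}, {"finger_gap":50, "trans":[0.2125, -0.0875, 0.1238], "yaw":0.0732}, {"finger_gap":50, "trans":[0.2825, -0.1175, 0.165], "yaw":0.0987}, {"finger_gap":50, "trans":[0.3538, -0.1463, 0.205], "yaw":0.1216}]'

```text
time: 0.72
tool_pos: [393.4, -293.3, 256.0]
tcp_rot: [3.141, -0.0, -0.003]
contact_force: [0.0, -0.9, -0.0]
grip_width: 56.6
finger_force: 0.0
```

>>> creep_tool --deltas '[{"finger_gap":50}, {"finger_gap":50}, {"finger_gap":50}]'

```text
time: 1.1
tool_pos: [392.0, -295.7, 257.6]
tcp_rot: [3.14, -0.001, -0.002]
contact_force: [-0.1, -0.6, -0.1]
grip_width: 50.5
finger_force: 0.0
```

```bash
python3 go.py 414.6 -273 191 0
```

```text
t1.10 tool d [ 22.5 -22.8  66.6] turn -0.002 q [-0.8   0.46  1.81 -0.    0.87  0.77]
```

Scaled: 45 mm is 0.0563, -22.8 mm is -0.0285.

>>> creep_tool --deltas '[{"finger_gap":40, "trans":[0.0281, -0.0285, 0.025]}, {"finger_gap":40, "trans":[0.0281, -0.0285, 0.025]}, {"finger_gap":40, "trans":[0.0281, -0.0285, 0.0563]}, {"finger_gap":40, "trans":[0.0281, -0.0285, 0.0563]}]'

```text
time: 1.6
tool_pos: [414.0, -272.6, 211.6]
tcp_rot: [-3.14, 0.002, -0.002]
contact_force: [0.3, -0.2, 0.8]
grip_width: 39.9
finger_force: 0.0
```

Run:
```python
from h import *
snap('side','s1.png'); crop('s1.png',150,180,400,380,3,'s1c.png')
```

```bash
python3 go.py 414.6 -273 191 0
```

```text
t1.65 tool d [ 0.2  0.2 21.3] turn -0.001 q [-0.74  0.54  1.83 -0.    0.77  0.84]
```

View pics/s1c.png

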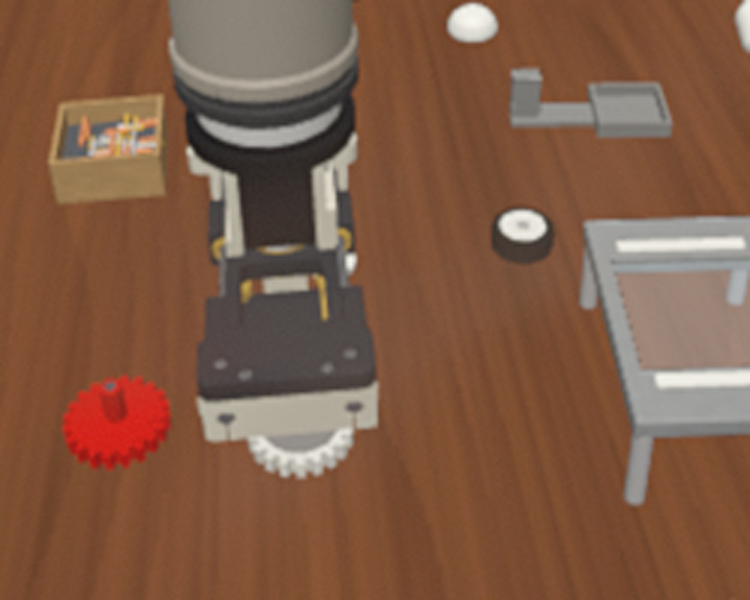

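The gripper (crop, about (288,350)) hangs over the white gear (301,440), and the red one (117,420) is clear of it. Descend and close.

Scaled: 20.5 mm is 0.0256, 12 mm is 0.015.

>>> creep_tool --deltas '[{"finger_gap":40, "trans":[0.0003, 0.0003, 0.015]}, {"finger_gap":40, "trans":[0.0003, 0.0003, 0.0256]}, {"finger_gap":40, "trans":[0.0003, 0.0003, 0.0256]}, {"finger_gap":5, "trans":[0.0003, 0.0003, 0.0256]}, {"finger_gap":5, "trans":[0.0003, 0.0003, 0.0256]}]'

```text
time: 2.28
tool_pos: [415.3, -272.1, 191.7]
tcp_rot: [3.141, -0.0, -0.0]
contact_force: [-1.1, 0.4, -0.6]
grip_width: 24.3
finger_force: 0.0
```

>>> creep_tool --deltas '[{"finger_gap":5}, {"finger_gap":5}, {"finger_gap":5}, {"finger_gap":5}]'

```text
time: 2.78
tool_pos: [415.3, -272.1, 191.7]
tcp_rot: [3.141, -0.0, -0.0]
contact_force: [0.4, 1.0, 2.8]
grip_width: 10.9
finger_force: 30.0
```

Scaled: -170 mm is -0.2125, -110 mm is -0.1375.

>>> creep_tool --deltas '[{"finger_gap":5, "trans":[0, 0, -0.0563]}, {"finger_gap":5, "trans":[0, 0, -0.1125]}, {"finger_gap":5, "trans":[0, -0.0625, -0.1125]}, {"finger_gap":5, "trans":[0.0038, -0.1375, -0.1125]}, {"finger_gap":5, "trans":[0.0075, -0.2125, -0.1125]}]'

```text
time: 3.4
tool_pos: [420.9, -100.6, 281.5]
tcp_rot: [3.141, -0.0, -0.001]
contact_force: [0.7, 0.1, -0.1]
grip_width: 11.2
finger_force: 30.0
```

>>> creep_tool --deltas '[{"finger_gap":5, "trans":[0, -0.075, 0]}, {"finger_gap":5, "trans":[0, -0.15, 0]}, {"finger_gap":5, "trans":[0, -0.225, 0]}, {"finger_gap":5, "trans":[0, -0.3, 0]}, {"finger_gap":5, "trans":[0, -0.375, 0]}]'

```text
time: 4.03
tool_pos: [421.0, 199.9, 281.5]
tcp_rot: [3.141, -0.0, -0.0]
contact_force: [1.9, -0.1, 0.2]
grip_width: 11.3
finger_force: 30.0
```

```bash
python3 go.py 425.8 295.2 194.5 -.04
```

```text
t4.03 tool d [  4.8 -95.3  87. ] turn 0.04 q [ 0.28  0.38  1.85 -0.    0.91  1.85]
```

Scaled: -95.3 mm is -0.1191, -50 mm is -0.0625.

>>> creep_tool --deltas '[{"finger_gap":5, "trans":[0.0025, -0.0625, 0]}, {"finger_gap":5, "trans":[0.0063, -0.1191, 0]}, {"finger_gap":5, "trans":[0.0063, -0.1191, 0.05]}, {"finger_gap":5, "trans":[0.0063, -0.1191, 0.05]}]'

```text
time: 4.53
tool_pos: [425.0, 293.1, 239.1]
tcp_rot: [3.138, 0.006, 0.001]
contact_force: [-0.9, 0.4, -0.8]
grip_width: 11.4
finger_force: 30.0
```

Run:
```python
from h import *
snap('top','t2.png'); crop('t2.png',90,130,290,310,3,'t2c.png')
```

```bash
python3 go.py 425.8 295.2 194.5 0
```

```text
t4.58 tool d [ 0.1 -2.3 46.1] turn -0.0 q [ 0.45  0.52  1.75 -0.    0.87  2.03]
```

View pics/t2c.png

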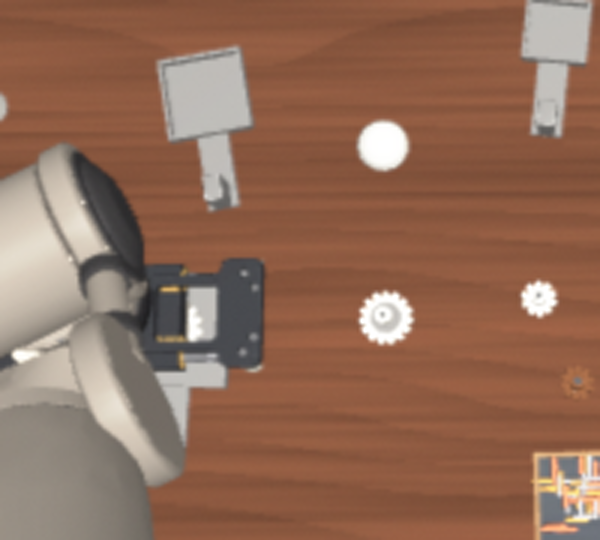

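The gear teeth show at (197,318) over the dish; nothing else has moved. Lower, release and lift.

Scaled: 45 mm is 0.0563, 42 mm is 0.0525.

>>> creep_tool --deltas '[{"finger_gap":5, "trans":[0, -0.0013, 0.0188]}, {"finger_gap":5, "trans":[0, -0.0013, 0.0375]}, {"finger_gap":5, "trans":[0, -0.0013, 0.0525]}, {"finger_gap":5, "trans":[0, -0.0013, 0.0563]}, {"finger_gap":5, "trans":[0, -0.0013, 0.0563]}]'

```text
time: 5.2
tool_pos: [426.4, 294.2, 196.3]
tcp_rot: [3.141, 0.0, -0.0]
contact_force: [-0.2, -0.1, -0.4]
grip_width: 10.9
finger_force: 30.0
```

>>> creep_tool --deltas '[{"finger_gap":34}, {"finger_gap":34}, {"finger_gap":34}, {"finger_gap":34, "trans":[0, 0, -0.05]}, {"finger_gap":34, "trans":[0, 0, -0.0938]}]'

```text
time: 5.82
tool_pos: [426.3, 294.2, 272.4]
tcp_rot: [3.141, 0.0, -0.0]
contact_force: [-0.1, -0.9, -0.0]
grip_width: 33.7
finger_force: 0.0
```

```bash
python3 go.py 436.4 132.5 240 0
```

```text
t5.83 tool d [ 10.1 161.7  32.4] turn -0.0 q [ 0.46  0.48  1.72 -0.    0.94  2.03]
```

Scaled: 162 mm is 0.2025, 161.8 mm is 0.2023.

>>> creep_tool --deltas '[{"finger_gap":34, "trans":[0.0038, 0.0688, 0]}, {"finger_gap":34, "trans":[0.0088, 0.1375, 0]}, {"finger_gap":34, "trans":[0.0125, 0.2025, 0]}, {"finger_gap":34, "trans":[0.0126, 0.2023, 0.04]}, {"finger_gap":34, "trans":[0.0126, 0.2023, 0.04]}]'

```text
time: 6.45
tool_pos: [435.8, 131.7, 238.4]
tcp_rot: [3.141, 0.004, -0.002]
contact_force: [-0.1, 0.8, -0.2]
grip_width: 33.9
finger_force: 0.0
```

>>> creep_tool --deltas '[{"finger_gap":34}]'

```text
time: 6.58
tool_pos: [436.6, 132.9, 240.1]
tcp_rot: [-3.142, -0.001, 0.001]
contact_force: [-0.5, -0.1, -0.4]
grip_width: 33.9
finger_force: 0.0
```

Run:
```python
from h import *
snap('top','t3.png'); crop('t3.png',110,180,310,310,4,'t3c.png')
```

```bash
python3 go.py 436.4 132.5 191.5 0
```

```text
t6.62 tool d [-0.3  0.5 48.8] turn 0.001 q [ 0.13  0.44  1.92 -0.    0.78  1.7 ]
```

View pics/t3c.png

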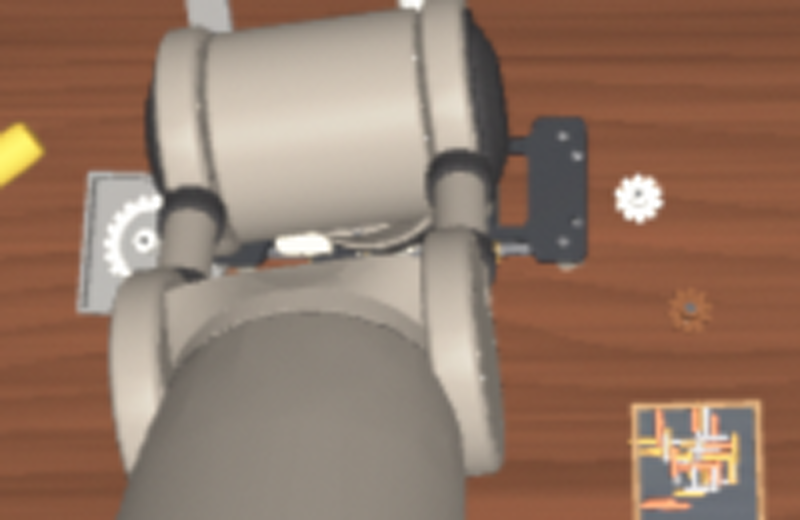

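Gear L sits in the big tray: sleeve at (145,240) in the dish. Pick gear M next.

Scaled: 48.5 mm is 0.0606, 44 mm is 0.055.

>>> creep_tool --deltas '[{"finger_gap":34, "trans":[0, 0, 0.0313]}, {"finger_gap":34, "trans":[0, 0.0004, 0.055]}, {"finger_gap":34, "trans":[0, 0.0004, 0.0606]}, {"finger_gap":34, "trans":[0, 0.0004, 0.0606]}, {"finger_gap":5, "trans":[0, 0.0004, 0.0606]}]'

```text
time: 7.25
tool_pos: [436.7, 132.3, 191.8]
tcp_rot: [-3.141, -0.002, 0.0]
contact_force: [0.2, 0.6, -0.2]
grip_width: 28.0
finger_force: 0.0
```

>>> creep_tool --deltas '[{"finger_gap":5}, {"finger_gap":5}, {"finger_gap":5}, {"finger_gap":5, "trans":[0, 0, -0.05]}, {"finger_gap":5, "trans":[0, 0, -0.1125]}]'

```text
time: 7.88
tool_pos: [436.0, 132.0, 281.1]
tcp_rot: [3.141, 0.003, -0.0]
contact_force: [1.2, 0.5, 0.2]
grip_width: 11.0
finger_force: 30.0
```

```bash
python3 go.py 616 278 240 0
```

```text
t7.88 tool d [ 180.  -146.1   40.5] turn -0.0 q [ 0.13  0.37  1.88 -0.    0.9   1.7 ]
```

Scaled: 180 mm is 0.225, -146 mm is -0.1825.

>>> creep_tool --deltas '[{"finger_gap":5, "trans":[0.0563, -0.0463, 0]}, {"finger_gap":5, "trans":[0.1125, -0.0913, 0]}, {"finger_gap":5, "trans":[0.1688, -0.1375, 0]}, {"finger_gap":5, "trans":[0.225, -0.1825, 0]}, {"finger_gap":5, "trans":[0.225, -0.1825, 0.0375]}]'

```text
time: 8.5
tool_pos: [619.5, 280.6, 252.6]
tcp_rot: [-3.139, -0.009, 0.001]
contact_force: [-0.6, -1.0, -0.9]
grip_width: 11.0
finger_force: 30.0
```

>>> creep_tool --deltas '[{"finger_gap":5}, {"finger_gap":5}]'

```text
time: 8.75
tool_pos: [616.2, 277.8, 251.4]
tcp_rot: [3.141, 0.0, -0.001]
contact_force: [0.7, -0.5, -0.5]
grip_width: 11.3
finger_force: 30.0
```

```bash
python3 go.py 616 278 195.5 0
```

```text
t8.75 tool d [-0.2 -0.2 55.9] turn -0.001 q [ 0.31  0.75  1.25 -0.    1.14  1.88]
```

Scaled: 55 mm is 0.0688, 45 mm is 0.0563.

>>> creep_tool --deltas '[{"finger_gap":5, "trans":[0, 0, 0.0313]}, {"finger_gap":5, "trans":[0, 0, 0.0563]}, {"finger_gap":5, "trans":[0, 0, 0.0688]}, {"finger_gap":5, "trans":[0, 0, 0.0688]}, {"finger_gap":5, "trans":[0, 0, 0.0688]}]'

```text
time: 9.38
tool_pos: [616.7, 278.1, 196.7]
tcp_rot: [-3.141, -0.001, -0.0]
contact_force: [0.5, -0.2, 0.4]
grip_width: 11.4
finger_force: 30.0
```

>>> creep_tool --deltas '[{"finger_gap":34}, {"finger_gap":34}, {"finger_gap":34}, {"finger_gap":34, "trans":[0, 0, -0.05]}, {"finger_gap":34, "trans":[0, 0, -0.0938]}]'

```text
time: 10.0
tool_pos: [616.4, 278.1, 271.8]
tcp_rot: [3.141, 0.0, -0.0]
contact_force: [0.2, -0.1, 0.2]
grip_width: 33.9
finger_force: 0.0
```

```bash
python3 go.py 450.2 13.6 260 0
```

```text
t10.00 tool d [-166.2  264.5   11.9] turn -0.0 q [ 0.31  0.73  1.23 -0.    1.18  1.88]
```

Scaled: 240 mm is 0.3, 192 mm is 0.24.

>>> creep_tool --deltas '[{"finger_gap":34, "trans":[-0.0375, 0.06, 0]}, {"finger_gap":34, "trans":[-0.075, 0.12, 0]}, {"finger_gap":34, "trans":[-0.1125, 0.18, 0]}, {"finger_gap":34, "trans":[-0.15, 0.24, 0]}, {"finger_gap":34, "trans":[-0.1875, 0.3, 0]}]'

```text
time: 10.62
tool_pos: [465.3, 36.8, 271.3]
tcp_rot: [3.141, -0.001, 0.0]
contact_force: [1.4, -1.7, -0.3]
grip_width: 33.9
finger_force: 0.0
```

>>> creep_tool --deltas '[{"finger_gap":34, "trans":[-0.0203, 0.0306, 0.0125]}, {"finger_gap":34, "trans":[-0.0203, 0.0306, 0.025]}, {"finger_gap":34, "trans":[-0.0203, 0.0306, 0.025]}]'

```text
time: 11.0
tool_pos: [450.5, 13.9, 250.6]
tcp_rot: [-3.141, 0.0, -0.0]
contact_force: [0.4, -0.7, 0.3]
grip_width: 34.1
finger_force: 0.0
```

```bash
python3 go.py 450.2 13.6 191.5 0
```

```text
t11.00 tool d [-0.3  0.3 59.1] turn -0.0 q [-0.14  0.41  1.92  0.    0.81  1.43]
```

Scaled: 59 mm is 0.0738, 50 mm is 0.0625.

>>> creep_tool --deltas '[{"finger_gap":34, "trans":[0, 0, 0.0375]}, {"finger_gap":34, "trans":[0, 0, 0.0625]}, {"finger_gap":34, "trans":[0, 0, 0.0738]}, {"finger_gap":34, "trans":[0, 0, 0.0738]}, {"finger_gap":5, "trans":[0, 0, 0.0738]}]'

```text
time: 11.62
tool_pos: [450.6, 13.8, 192.6]
tcp_rot: [3.141, -0.001, 0.0]
contact_force: [0.2, -0.4, 0.4]
grip_width: 27.9
finger_force: 0.0
```

>>> creep_tool --deltas '[{"finger_gap":5}, {"finger_gap":5}, {"finger_gap":5}, {"finger_gap":5, "trans":[0, 0, -0.05]}, {"finger_gap":5, "trans":[0, 0, -0.1125]}]'

```text
time: 12.25
tool_pos: [449.8, 13.6, 282.2]
tcp_rot: [-3.141, 0.003, -0.0]
contact_force: [0.5, -0.1, -1.1]
grip_width: 11.0
finger_force: 30.0
```

```bash
python3 go.py 666.3 -2.5 250 0
```

```text
t12.25 tool d [216.6  16.   31.6] turn -0.0 q [-0.14  0.36  1.89 -0.    0.89  1.43]
```

Scaled: 216.4 mm is 0.2705, 160 mm is 0.2.

>>> creep_tool --deltas '[{"finger_gap":5, "trans":[0.0625, 0.005, 0]}, {"finger_gap":5, "trans":[0.1313, 0.01, 0]}, {"finger_gap":5, "trans":[0.2, 0.015, 0]}, {"finger_gap":5, "trans":[0.2705, 0.02, 0]}, {"finger_gap":5, "trans":[0.2705, 0.02, 0.0188]}]'

```text
time: 12.88
tool_pos: [669.6, -3.1, 267.0]
tcp_rot: [3.141, -0.005, -0.001]
contact_force: [0.1, 0.3, -0.2]
grip_width: 10.9
finger_force: 30.0
```

>>> creep_tool --deltas '[{"finger_gap":5, "trans":[0, 0, 0.0125]}, {"finger_gap":5, "trans":[0, 0, 0.0125]}, {"finger_gap":5, "trans":[0, 0, 0.0125]}]'

```text
time: 13.25
tool_pos: [666.0, -2.4, 257.6]
tcp_rot: [3.141, -0.0, -0.0]
contact_force: [0.7, 0.7, -0.8]
grip_width: 10.5
finger_force: 30.0
```

```bash
python3 go.py 666.3 -2.5 196 0
```

```text
t13.25 tool d [ 0.3  0.1 61.6] turn -0.0 q [-0.12  0.73  1.28 -0.    1.13  1.45]
```

Scaled: 60.5 mm is 0.0756, 50 mm is 0.0625.

>>> creep_tool --deltas '[{"finger_gap":5, "trans":[0, 0, 0.0375]}, {"finger_gap":5, "trans":[0, 0, 0.0625]}, {"finger_gap":5, "trans":[0, 0, 0.0756]}, {"finger_gap":5, "trans":[0, 0, 0.0756]}, {"finger_gap":5, "trans":[0, 0, 0.0756]}]'

```text
time: 13.88
tool_pos: [666.9, -2.5, 197.6]
tcp_rot: [3.141, -0.002, -0.0]
contact_force: [-0.6, 0.2, -0.2]
grip_width: 10.8
finger_force: 30.0
```

>>> creep_tool --deltas '[{"finger_gap":34}, {"finger_gap":34}, {"finger_gap":34}, {"finger_gap":34, "trans":[0, 0, -0.05]}, {"finger_gap":34, "trans":[0, 0, -0.1]}]'

```text
time: 14.5
tool_pos: [666.5, -2.5, 276.9]
tcp_rot: [-3.142, 0.001, -0.0]
contact_force: [0.8, 0.4, -0.5]
grip_width: 33.8
finger_force: 0.0
```

>>> creep_tool --deltas '[{"finger_gap":34, "trans":[-0.075, 0, 0]}, {"finger_gap":34, "trans":[-0.15, -0.025, 0]}, {"finger_gap":34, "trans":[-0.1875, -0.0625, 0]}, {"finger_gap":34, "trans":[-0.225, -0.1, 0]}, {"finger_gap":34, "trans":[-0.225, -0.1, 0]}]'

```text
time: 15.12
tool_pos: [484.8, 79.1, 276.8]
tcp_rot: [-3.141, 0.001, 0.002]
contact_force: [1.1, 0.0, 0.2]
grip_width: 34.0
finger_force: 0.0
```

```bash
python3 - <<'E'
from h import *
snap('top','t4.png'); crop('t4.png',125,115,305,295,3.3,'t4c.png')
E
```

```text
(no output)
```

View pics/t4c.png

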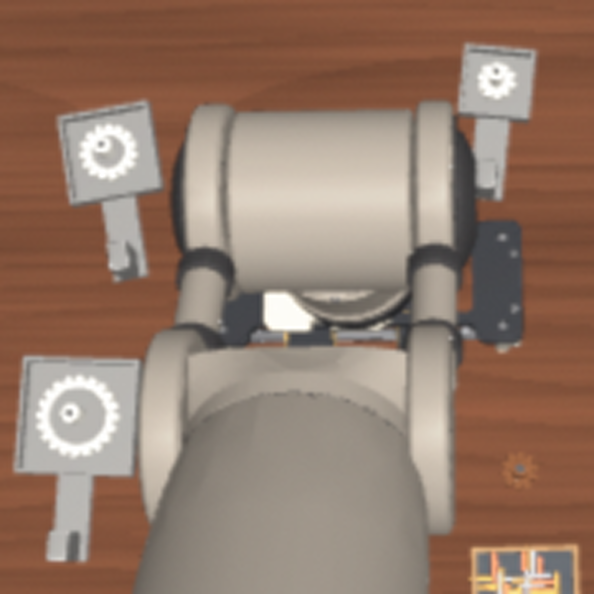

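All three gears are in their trays, sleeves up: (108,152), (497,80) and (78,415). Now tray L's post.

Run:
```python
from h import *
c=dict(np.load('pics/t4.npz')); f=lambda p:(p[0]/3.3+125-.35,p[1]/3.3+115-.35)
print('post top',px2w(c,*f((59,546)),38))
w=np.array([px2w(c,*f(p),12) for p in((24,357),(140,360),(133,475),(15,472))])[:,:2]
fx=(w[0]+w[1]-w[2]-w[3])/2;ly=(w[0]+w[3]-w[1]-w[2])/2
print(w.mean(0),np.arctan2(fx[1],fx[0]),np.arctan2(-ly[0],ly[1]))
print('gear',px2w(c,*f((78,415)),13))
print('brown',px2w(c,282,257,10),'red',px2w(c,388,286,10))
```

```bash
python3 go.py 335 299 250 -.04
```

```text
post top [334.57914051 298.01532064  38.        ]
[425.81049306 294.56295886] -0.03642319716906655 -0.03513318107792511
gear [426.17524891 294.33795078  13.        ]
brown [385.07847099 -15.33581352  10.        ] red [ 316.56474036 -257.30591792   10.        ]
t15.18 tool d [-150.8 -221.    26.8] turn 0.042 q [ 0.    0.43  1.79 -0.    0.92  1.57]
```

Scaled: -220.2 mm is -0.2753, -195 mm is -0.2438, 0.04 rad is 0.0127.

>>> creep_tool --deltas '[{"finger_gap":40, "trans":[-0.0413, -0.0625, 0], "yaw":0.0127}, {"finger_gap":40, "trans":[-0.0825, -0.125, 0], "yaw":0.0127}, {"finger_gap":40, "trans":[-0.125, -0.1875, 0], "yaw":0.0127}, {"finger_gap":40, "trans":[-0.1688, -0.2438, 0], "yaw":0.0127}, {"finger_gap":40, "trans":[-0.1885, -0.2753, 0], "yaw":0.0127}]'

```text
time: 15.8
tool_pos: [335.3, 299.4, 276.6]
tcp_rot: [-3.141, -0.001, -0.039]
contact_force: [0.6, -0.4, 0.1]
grip_width: 40.1
finger_force: 0.0
```

>>> creep_tool --deltas '[{"finger_gap":40, "trans":[0, 0, 0.0188]}, {"finger_gap":40, "trans":[0, 0, 0.025]}, {"finger_gap":40, "trans":[0, 0, 0.025]}]'

```text
time: 16.18
tool_pos: [336.6, 297.5, 256.2]
tcp_rot: [3.141, 0.0, -0.041]
contact_force: [-0.2, -0.0, -0.2]
grip_width: 40.0
finger_force: 0.0
```

```bash
python3 go.py 334.9 298.2 188 -.037
```

```text
t16.18 tool d [-1.7 -0.7 68.2] turn -0.004 q [ 0.55  0.4   1.92 -0.    0.82  2.17]
```

Scaled: 67.5 mm is 0.0844, 67 mm is 0.0838.

>>> creep_tool --deltas '[{"finger_gap":40, "trans":[-0.0021, -0.0009, 0.0375]}, {"finger_gap":40, "trans":[-0.0021, -0.0009, 0.0688]}, {"finger_gap":40, "trans":[-0.0021, -0.0009, 0.0838]}, {"finger_gap":40, "trans":[-0.0021, -0.0009, 0.0844]}, {"finger_gap":5, "trans":[-0.0021, -0.0009, 0.0844]}]'

```text
time: 16.8
tool_pos: [334.6, 298.7, 189.6]
tcp_rot: [-3.141, -0.001, -0.041]
contact_force: [-0.2, 0.1, -0.3]
grip_width: 33.9
finger_force: 0.0
```

>>> creep_tool --deltas '[{"finger_gap":5}, {"finger_gap":5}, {"finger_gap":5}, {"finger_gap":5}]'

```text
time: 17.3
tool_pos: [334.3, 298.7, 189.4]
tcp_rot: [-3.141, -0.001, -0.04]
contact_force: [-0.4, -0.3, 5.9]
grip_width: 13.9
finger_force: 30.0
```

>>> creep_tool --deltas '[{"finger_gap":5, "trans":[0, 0, -0.0063]}, {"finger_gap":5, "trans":[0, 0, -0.0125]}, {"finger_gap":5, "trans":[0, 0, -0.0125]}, {"finger_gap":5, "trans":[0, 0, -0.0125]}]'

```text
time: 17.8
tool_pos: [334.1, 298.6, 198.9]
tcp_rot: [3.141, 0.0, -0.04]
contact_force: [-0.3, 0.4, -1.9]
grip_width: 13.6
finger_force: 30.0
```

Run:
```python
from h import *
snap('side','s5.png'); crop('s5.png',160,80,360,230,4,'s5c.png')
```

```text
(no output)
```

View pics/s5c.png

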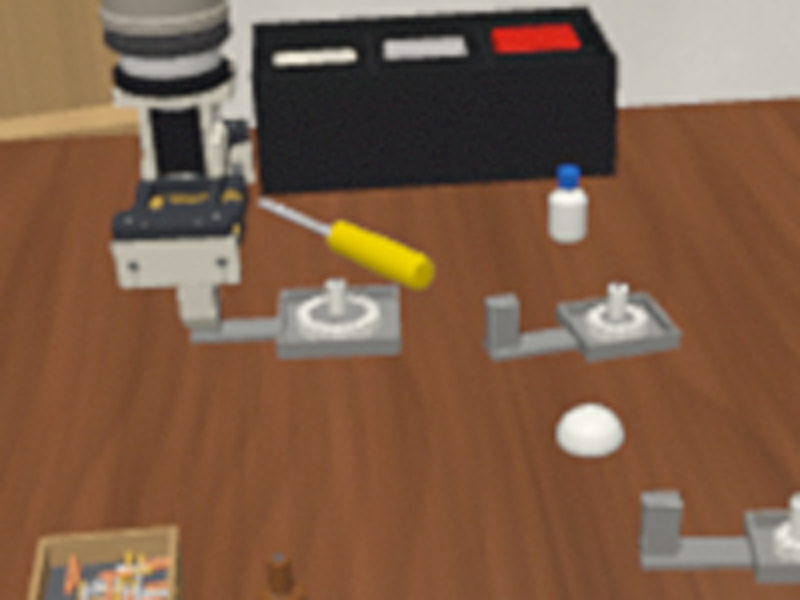

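The tray lifts level with its gear aboard (335,300). Lift further and carry over to the front of the lamp.

Scaled: 60 mm is 0.075, -45 mm is -0.0563.

>>> creep_tool --deltas '[{"finger_gap":5, "trans":[0, 0, -0.01]}, {"finger_gap":5, "trans":[0, 0, -0.0275]}, {"finger_gap":5, "trans":[0.0063, 0.0125, -0.045]}, {"finger_gap":5, "trans":[0.0125, 0.0375, -0.0563]}, {"finger_gap":5, "trans":[0.0225, 0.075, -0.0563]}]'

```text
time: 18.48
tool_pos: [350.3, 237.2, 245.6]
tcp_rot: [-3.14, -0.003, -0.039]
contact_force: [0.4, 0.2, -1.8]
grip_width: 13.8
finger_force: 30.0
```

>>> creep_tool --deltas '[{"finger_gap":5, "trans":[0.0125, 0.05, 0]}, {"finger_gap":5, "trans":[0.0238, 0.1, 0]}, {"finger_gap":5, "trans":[0.035, 0.15, 0]}, {"finger_gap":5, "trans":[0.0463, 0.2, 0]}, {"finger_gap":5, "trans":[0.0563, 0.25, 0]}]'

```text
time: 19.1
tool_pos: [386.8, 34.4, 245.0]
tcp_rot: [3.141, -0.002, -0.041]
contact_force: [0.8, 0.6, -1.1]
grip_width: 13.9
finger_force: 30.0
```

>>> creep_tool --deltas '[{"finger_gap":5, "trans":[0.0125, 0.05, 0]}, {"finger_gap":5, "trans":[0.0225, 0.1, 0]}, {"finger_gap":5, "trans":[0.0338, 0.15, 0]}, {"finger_gap":5, "trans":[0.0438, 0.2, 0]}, {"finger_gap":5, "trans":[0.0525, 0.2438, 0]}]'

```text
time: 19.73
tool_pos: [420.6, -162.4, 245.1]
tcp_rot: [3.141, -0.001, -0.041]
contact_force: [0.2, -0.2, -1.8]
grip_width: 14.0
finger_force: 30.0
```

```bash
python3 go.py 428 -249 199 -.078
```

```text
t19.73 tool d [10.9 86.2 46.1] turn 0.037 q [-0.54  0.42  1.93 -0.    0.79  1.07]
```

Scaled: 86.2 mm is 0.1078, 80 mm is 0.1, 0.037 rad is 0.0118.

>>> creep_tool --deltas '[{"finger_gap":5, "trans":[0.005, 0.0375, 0], "yaw":0.0064}, {"finger_gap":5, "trans":[0.0088, 0.075, 0], "yaw":0.0118}, {"finger_gap":5, "trans":[0.0136, 0.1, 0], "yaw":0.0118}, {"finger_gap":5, "trans":[0.0136, 0.1078, 0], "yaw":0.0118}, {"finger_gap":5, "trans":[0.0136, 0.1078, 0.0188], "yaw":0.0118}]'

```text
time: 20.35
tool_pos: [428.3, -246.9, 229.3]
tcp_rot: [3.14, -0.002, -0.077]
contact_force: [-0.9, 0.2, -2.3]
grip_width: 13.6
finger_force: 30.0
```

>>> creep_tool --deltas '[{"finger_gap":5, "trans":[0, 0, 0.015]}, {"finger_gap":5, "trans":[0, 0, 0.0275]}, {"finger_gap":5, "trans":[0, 0, 0.0325]}, {"finger_gap":5, "trans":[0, 0, 0.0325]}]'

```text
time: 20.85
tool_pos: [428.2, -246.6, 202.6]
tcp_rot: [-3.141, 0.001, -0.077]
contact_force: [-0.5, -0.2, -1.7]
grip_width: 14.2
finger_force: 30.0
```

```bash
python3 go.py 428 -249 190 -.078
```

Run:
```python
from h import *
snap('top','t6.png'); crop('t6.png',320,110,450,270,3.7,'t6c.png')
```

```text
t20.85 tool d [-0.   2.4 12.6] turn 0.001 q [-0.68  0.55  1.85 -0.    0.74  0.97]
```

View pics/t6c.png

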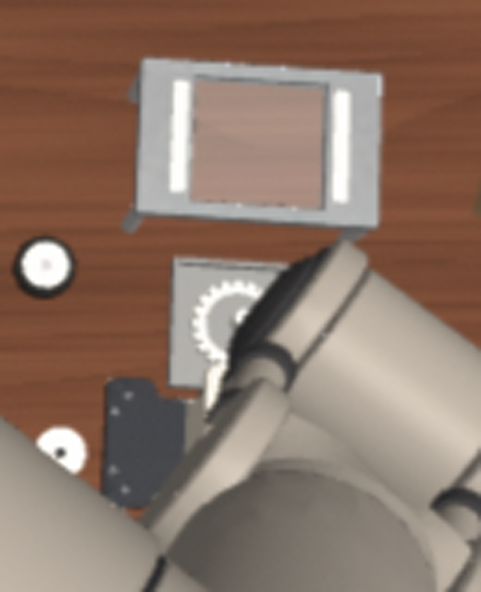

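Scaled: 12.4 mm is 0.0155, 10 mm is 0.0125.

>>> creep_tool --deltas '[{"finger_gap":5, "trans":[0, 0.0025, 0.0075]}, {"finger_gap":5, "trans":[0, 0.0025, 0.0125]}, {"finger_gap":5, "trans":[0, 0.0025, 0.0155]}, {"finger_gap":5, "trans":[0, 0.0025, 0.0155]}, {"finger_gap":5, "trans":[0, 0.0025, 0.0155]}]'

```text
time: 21.52
tool_pos: [428.1, -248.9, 190.6]
tcp_rot: [3.141, -0.0, -0.077]
contact_force: [-0.5, -0.2, -1.2]
grip_width: 13.8
finger_force: 30.0
```

Run:
```python
from h import *
c=dict(np.load('pics/t6.npz')); f=lambda p:(p[0]/3.7+320-.36,p[1]/3.7+110-.36)
w=np.array([px2w(c,*f(p),61) for p in((140,58),(382,75),(379,228),(135,212))])[:,:2]
fx=(w[0]+w[1]-w[2]-w[3])/2;ly=(w[0]+w[3]-w[1]-w[2])/2
y=np.arctan2(-ly[0],ly[1])
print(w.mean(0),np.arctan2(fx[1],fx[0]),y,np.hypot(*fx),np.hypot(*ly))
print('tcp target',np.array([627.9,-264.8])-91.5*np.array([np.cos(.077),-np.sin(.077)]))
a,b=[px2w(c,*f(p),12.+12)[:2] for p in((175,259),(170,386))]
print('dish left edge',a,b,'yaw',np.arctan2(*(a-b)[::-1]))
```

```bash
python3 go.py 536.6 -257.8 189.8 -.077
```

```text
[ 628.22820496 -264.48231133] -0.07316313035417923 -0.07976157145473038 98.70667702891085 150.68698745829042
tcp target [ 536.67111776 -257.76146006]
dish left edge [ 563.14440369 -216.4908707 ] [ 481.76183257 -210.06141116] yaw -0.07883915334301297
t21.52 tool d [108.9   0.5   0.9] turn -0.0 q [-0.68  0.57  1.85 -0.    0.72  0.97]
```

Scaled: 80 mm is 0.1, 60 mm is 0.075.

>>> creep_tool --deltas '[{"finger_gap":5, "trans":[0, 0, 0.001]}, {"finger_gap":5, "trans":[0.025, 0, 0.001]}, {"finger_gap":5, "trans":[0.05, 0, 0.001]}, {"finger_gap":5, "trans":[0.075, 0.0003, 0.001]}, {"finger_gap":5, "trans":[0.1, 0.0005, 0.001]}]'

```text
time: 22.15
tool_pos: [508.4, -255.4, 189.8]
tcp_rot: [3.142, 0.0, -0.077]
contact_force: [0.6, -0.7, -0.6]
grip_width: 13.6
finger_force: 30.0
```

>>> creep_tool --deltas '[{"finger_gap":5, "trans":[0.0175, 0, 0]}, {"finger_gap":5, "trans":[0.0325, 0, 0]}, {"finger_gap":5, "trans":[0.0361, 0, 0]}, {"finger_gap":5, "trans":[0.0361, 0, 0]}, {"finger_gap":5, "trans":[0.0361, 0, 0]}]'

```text
time: 22.78
tool_pos: [536.2, -257.6, 189.8]
tcp_rot: [-3.141, 0.0, -0.077]
contact_force: [0.9, -0.0, -1.2]
grip_width: 13.8
finger_force: 30.0
```

```bash
python3 go.py 536.6 -257.8 189.4 -.077;python3 - <<'E'
from h import *
snap('top','t7.png'); crop('t7.png',330,100,450,220,5,'t7c.png')
E
```

```text
t22.77 tool d [0.4 0.1 0.4] turn -0.0 q [-0.58  0.7   1.56 -0.    0.88  1.07]
```

View pics/t7c.png

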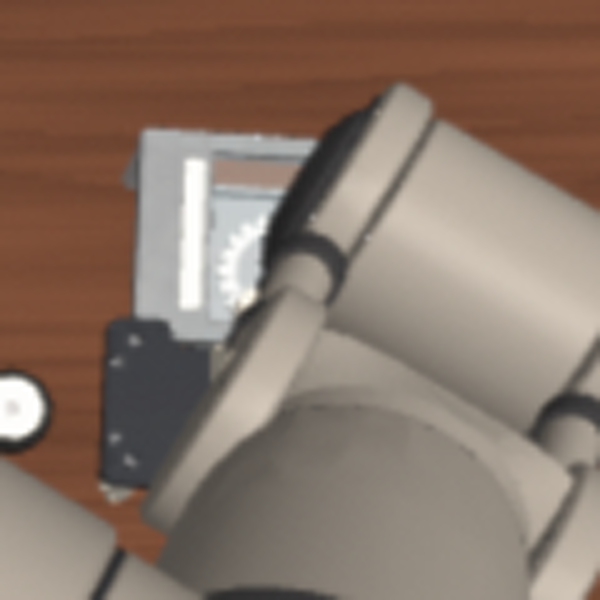

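The tray is under the lens: gear at (250,270), dish back rim at about row 195. Set it down, release, back off and check.

Scaled: 0.9 mm is 0.0011, 0.6 mm is 0.0008.

>>> creep_tool --deltas '[{"finger_gap":5, "trans":[0.0004, 0, 0.0008]}, {"finger_gap":5, "trans":[0.0004, 0, 0.0011]}, {"finger_gap":5, "trans":[0.0004, 0, 0.0011]}]'

```text
time: 23.2
tool_pos: [536.6, -257.7, 189.4]
tcp_rot: [3.141, 0.0, -0.077]
contact_force: [-2.8, 1.1, 4.5]
grip_width: 13.8
finger_force: 30.0
```

>>> creep_tool --deltas '[{"finger_gap":40}, {"finger_gap":40}, {"finger_gap":40}, {"finger_gap":40, "trans":[0, 0, -0.0313]}, {"finger_gap":40, "trans":[0, 0, -0.0875]}]'

```text
time: 23.82
tool_pos: [536.5, -257.4, 257.9]
tcp_rot: [-3.14, 0.004, -0.077]
contact_force: [-0.1, 0.2, 0.1]
grip_width: 40.3
finger_force: 0.0
```

>>> creep_tool --deltas '[{"finger_gap":40, "trans":[-0.0625, -0.025, 0]}, {"finger_gap":40, "trans":[-0.125, -0.075, 0]}, {"finger_gap":40, "trans":[-0.15, -0.1375, 0]}, {"finger_gap":40, "trans":[-0.15, -0.2125, 0]}, {"finger_gap":40, "trans":[-0.15, -0.2875, 0]}]'

```text
time: 24.45
tool_pos: [434.9, -17.6, 259.2]
tcp_rot: [3.141, -0.001, -0.078]
contact_force: [0.8, 0.0, 0.3]
grip_width: 40.5
finger_force: 0.0
```

```bash
python3 - <<'E'
from h import *
snap('top','t8.png'); crop('t8.png',340,110,440,220,5.4,'t8c.png')
E
```

```text
(no output)
```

View pics/t8c.png

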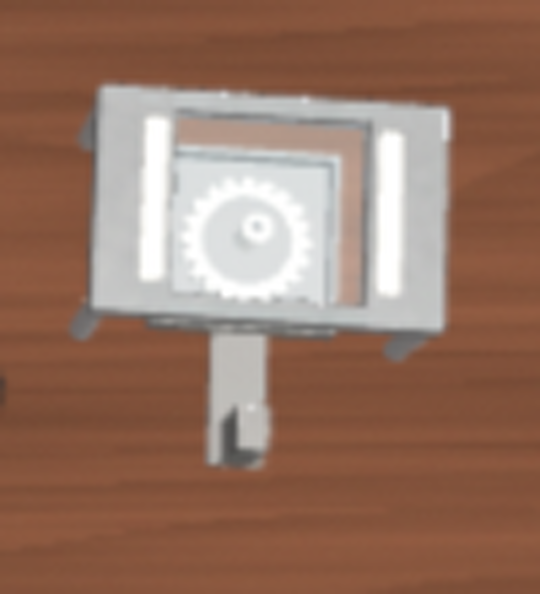

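Lamp corners are at (100,85), (450,107), (444,330) and (92,308). The dish's back-right corner is at (340,157), its front edge runs (148,322)–(334,334), and the post top is at (253,425). Checking numerically.

Run:
```python
from h import *
c=dict(np.load('pics/t8.npz')); f=lambda p:(p[0]/5.4+340-.41,p[1]/5.4+110-.41)
w=np.array([px2w(c,*f(p),61) for p in((100,85),(450,107),(444,330),(92,308))])[:,:2]
ly=(w[0]+w[3]-w[1]-w[2])/2; y=np.arctan2(-ly[0],ly[1]); m=w.mean(0)
print('lamp',m,y,np.hypot(*ly)); ex=np.array([np.cos(y),np.sin(y)]); ey=np.array([-ex[1],ex[0]])
for n,p,z in(('BRcorner',(340,157),12),('frontL',(148,322),6),('frontR',(334,334),6),('gear',(247,240),13),('sleeve',(257,227),35),('post',(253,425),38)):
    d=px2w(c,*f(p),z)[:2]-m; print(n,(d@ex).round(1),(d@ey).round(1))
```

```text
lamp [ 629.02713748 -265.05110382] -0.07432987771520286 149.13153781175455
BRcorner 39.9 -40.6
frontL -39.6 41.1
frontR -39.7 -41.2
gear -1.3 -0.1
sleeve -1.6 0.3
post -90.1 0.3
```

The dish is central within about 1 mm and square to the lamp. Handing in.

```bash
python3 -c "
from plant import bot
print(bot.close_job())"
```

```text
the job is handed in; nothing more can be done
None
```

All three gears are in their matching trays, and the biggest tray stands under the magnifier with its gear aboard, centred within about 1 mm and square by camera check; the job is handed in, with no verdict shown.

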